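Put the bench tools back in the shadow-tray drawer

ROBOT

A 7-joint arm with a two-finger parallel gripper is mounted at the origin on the work surface. World frame = base frame: x ahead of the robot, y to its left, z up, the work surface at z = 0. Lengths are in mm, angles in rad, forces in N, time in s.
With the tool pointing down it reaches from about 400 to 875 mm from the base axis. Payload 4.4 kg.
Tool frame: the origin (TCP) lies at the very end of the fingers, on their centre line; the grasp point (between the pads) lies 19 mm behind it; z points along the fingers, y is the line along which they close (so a half turn about z gives the same grasp; the last joint's range is limited). The gripper opens to 85 mm and grips with 20 to 120 N. Pads are 22 mm wide; open, the fingers measure 114 mm over their backs; the gripper's body (76 mm by 85 mm) begins 54 mm behind the grasp point. The pads swing forward as they close: fully open they stand 13 mm farther back than shut.
Start: joints at [1.183, 0.628, 0.038, 1.517, -0.027, 0.996, -0.02], TCP at [205.606, -616.639, 231.313] pointing down, gripper open.
Joint ranges: [-3.06, 3.06], [-0.37, 2.12], [-1.25, 1.32], [0.18, 2.47], [-1.1, 4.24], [0.23, 1.98], [-2.94, 2.94]. Speed limits (rad/s): [2.57, 2.57, 3.14, 3.14, 3.14, 3.14, 3.14].

INTERFACE

Orientations are given as [roll, pitch, yaw] about the fixed x, y, z axes, in that order (R = Rz(yaw) Ry(pitch) Rx(roll)).
In Python, from cell import sensors, get_image, camera_params, order gives the robot as it stands.
- The arm moves only by the shell command python3 -m inch 'ROWS' [OPENING]. ROWS is JSON, a list that holds one entry, the list of rows, each a list of 4 numbers: the shift along the tool's x, y, z in cm, then the turn about the tool's z in degrees. A call has 1 to 8 rows; each row is the pose to reach, as a shift and turn from the pose commanded when the call began, along the tool's axes at that moment; what a row does not reach only later rows make up. A row lasts 1/12 s, in which the tool goes at most 41.7 mm and 7.16 degrees, less where a joint would pass 70% of its speed; a pose out of reach is approached as far as the arm can. A call with a gripper value outside its range is refused whole. OPENING is the finger opening in cm, from 0 to 8.54, set as the call begins (- or left out, the last holds). The fingers move at their own pace and stop on an object; the grip force is fixed at half the most. Time passes only in rows, so rows that repeat a pose let the fingers close. It gives the time, the measured TCP pose, the force, the opening and the grip force at its end, in the units of the state.
- sensors.read_state(): the state, without advancing time (a new reading comes with each control period).
- get_image(name): name is "scene" or "side" or "wrist"; returns the picture (480x640x3 uint8, blue, green, red); there is no depth.
- camera_params(name): a dict with "mtx" (3x3 intrinsics, pixels), "D" ([k1, k2, p1, p2, k3] as OpenCV has them; the pictures are not rectified), "rvec" (rotation vector, rad) and "tvec" (3), from world to camera coordinates, as OpenCV has them. Camera axes: x right, y down, z forward; pixel columns grow to the right and rows downward; lengths in mm; the calibration is good to about 2 mm. A picture is of the moment at which its call begins: read the wrist's pose just before it. camera_params takes no time and is no camera call; for the wrist camera it gives the pose at the moment of the call.
- order.finish_job(): hands the job in; it is judged then, once.
The state is a dict: "clock": time; "qpos": joint angles; "qd": joint speeds; "tau": joint torques, N m; "eef_pos": TCP position; "tool_rot": TCP orientation; "force": force on the tool from outside, world axes, zero at the start; "torque": the same for the moment, N m; "width": finger opening in mm; "gripper_force": force on a finger pad.
Only numpy, scipy, OpenCV 4.12 (cv2) and the standard library are available. Lean on these libraries where they do the work, as an engineer would, in place of code of your own. Each camera call takes 0.05 s, during which the arm holds its last target. There are 200 camera calls.

TASK

Put the two tools away: get the open-jawed spanner that was left lying loose on the drawer's tray down into its own cut-out, and lay the scraper from the bench in its cut-out, both lying flat and fully home. Then ease the drawer fully shut without slamming it, and leave the jar, the beaker and the wash bottle where they stand.

Things in the scene. Friction and masses are not known exactly. Their poses are not given: they have to be found in the camera images.
- chest_front (a point): Front edge of the low bench chest's top panel: middle of its lower edge, 118 above the bench. x points into the chest, y to its left, z up. The chest is fixed, 320 deep (x), 420 wide (y), 132 high, with two shallow drawers facing the robot; the lower is locked shut, the upper stands open. A tool lying on top of the tray jams under this edge.
- drawer (a joint): Upper drawer's position (m): 0 = pulled right out, 0.230 = fully shut. It slides along the +x of chest_front to shut and stays where it is left (drag about 5 N). Starts 0 to 25 mm in from full out.
- drawer_front (a point): Middle of the outer face of the open drawer's front panel, 93 above the bench; x points the way it shuts, y to the left along the panel, z up. Panel 420 wide, 16 thick, 68 to 118 above the bench. A pull strip 160 long, 12 deep, 10 high sticks out of its middle, 108 to 118 above the bench.
- tray_strip (a point): Middle of the bare flat strip (115 wide in y) of the rigid dark tray that fills the drawer, on the tray's top, 108 above the bench; axes as the drawer. Tray 360 wide. Cut-outs, left to right (y falling): scraper, spanner, this strip, tweezers (in place already, snug). Cut-outs are 12 deep, pale bottoms, 2 mm chamfered rims, 2 mm play all round.
- scraper_seat (a point): Where scraper_grip must come when the scraper lies home: 103.5 above the bench; axes as the drawer, blade end to +x. A finger scoop crosses the handle here, as deep as the cut-out (floor 96 above the bench): it reaches 44 to either side of the handle's axis and is 52 wide along x at the handle, 36 wide at its ends.
- scraper_grip (a point): Point to grip on the scraper (glass-plate scraper lying on the bench, 165 long, 0.14 kg): on the handle's axis, 7.5 above its underside, 20 to 30 behind the balance point. x points along it to the blade's edge, z up. Straight black handle 22 wide, 15 high, from 68 behind this point to 26 ahead. Home, the handle stands 3 above the tray.
- scraper_blade (a point): Middle of the scraper's blade edge, 1.5 above its underside, 97 ahead of scraper_grip; axes as scraper_grip. Steel blade 3 thick, 58 wide, its shoulders narrowing from 44 ahead of scraper_grip to the handle.
- spanner_seat (a point): Where spanner_mid must come when the spanner lies home: 101.5 above the bench; axes as the drawer, open jaw to +x (away from the robot). The cut-out follows the spanner's outline, without a finger scoop. Home, the spanner's top is 1 below the tray's top.
- spanner_mid (a point): Steel combination spanner (150 long, 11 thick, 0.20 kg): its mid-length, half-way up. x points along it to the open jaw, z up. Straight shank 18 wide, 8 thick (from 1.5 above the underside), free from 41 behind this point to 25 ahead. Starts flat on the bare strip right of its cut-out, turned up to 0.3 rad from it. Slides at 0.5 to 2.5 N.
- spanner_jaw (a point): Centre of the spanner's open jaw head, 48 ahead of spanner_mid, half-way up; axes as spanner_mid. Head 48 wide, turned 15 degrees to the left, mouth 22 wide. The other end is a ring 34 across, centred 58 behind spanner_mid.
- jar: Bystander: lidded glass jar, 84 across, 105 high, loose on the bench, left of the chest. Origin: centre of its underside.
- beaker: Bystander: glass beaker, 72 across, 90 high, loose on the bench, far left. Origin: centre of its underside.
- washbottle: Bystander: white wash bottle with a bent spout, 72 across, 205 high, loose on the bench, right of the chest. Origin: centre of its underside.
There are look-alikes about, which are no part of the job. What is shaped like the part that bears scraper_grip but green is not meant.

How it is judged:
By the outcome, as a careful person would: the job done as asked, in the order asked, and still so for the second after the job is handed in, with the robot touching nothing.
It also fails if it takes over 64 s, if anything falls off the work surface, if the arm or the gripper's body presses on something with over 40 N, if the wrist force passes 120 N, or if a joint passes its speed limit or range.

## Working session

There is one attempt and no reset: what is moved stays moved. The work goes in short steps, Python scripts to look and compute and a shell command to move; the robot and the scene stay as the last step left them, time stands still between calls to the robot, and variables do not carry over. Pictures are saved under pics/ and viewed, at most 10 in all, crops included, and the job is handed in when it is done.

```bash
ls; mkdir -p pics; cat > h.py <<'E'
import numpy as np, cv2
from cell import sensors, get_image, camera_params, order
from scipy.spatial.transform import Rotation as R
def snap(n,f=None):
    p=camera_params(n); im=get_image(n)
    if f: cv2.imwrite('pics/'+f,im)
    return im,p
def px2w(p,uv,z):
    uv=np.array(uv,float).reshape(-1,1,2)
    n=cv2.undistortPoints(uv,np.array(p['mtx']),np.array(p['D'])).reshape(-1,2)
    Rm=cv2.Rodrigues(np.array(p['rvec'],float))[0]; t=np.array(p['tvec'],float).ravel()
    c=-Rm.T@t; d=np.c_[n,np.ones(len(n))]@Rm
    z=np.broadcast_to(z,(len(n),))
    return c+d*((z-c[2])/d[:,2])[:,None]
def w2px(p,X):
    return cv2.projectPoints(np.array(X,float).reshape(-1,1,3),np.array(p['rvec'],float),np.array(p['tvec'],float),np.array(p['mtx']),np.array(p['D']))[0].reshape(-1,2)
def plan(xyz,yaw=None):
    s=sensors.read_state(); r=R.from_euler('xyz',s['tool_rot']).as_matrix()
    d=r.T@(np.array(xyz)-s['eef_pos'])/10
    print('shift cm',d.round(2),'tool x dir',r[:,0].round(3),'y',r[:,1].round(3))
E
python3 - <<'E'
from h import *
import pickle
for n in ('scene','side'):
    im,p=snap(n,n+'0.png'); pickle.dump(p,open(n+'.pkl','wb'))
s=sensors.read_state(); print(s)
E
```

```text
pics
{'clock': 0.1, 'qpos': array([ 1.18319641,  0.62925548,  0.03847567,  1.51826075, -0.02701376,
        0.99633028, -0.01998371]), 'qd': array([-2.18216474e-04, -3.95633361e-03, -7.30077257e-05, -2.47894693e-03,
        6.18274930e-04,  1.45044005e-03,  6.40218469e-04]), 'tau': array([ 2.77262530e-03, -5.64538407e+01,  1.23061717e+00, -1.93974119e+01,
        1.13212253e-02,  5.48226977e-03, -1.55745880e-05]), 'eef_pos': array([ 205.41481387, -616.09106511,  230.48274595]), 'tool_rot': array([-3.13985775e+00,  2.43422676e-05,  3.21783899e-01]), 'force': array([ 0.48226824,  0.13693012, -0.65849727]), 'torque': array([-0.05211527,  0.02043309,  0.01924786]), 'gripper_force': 0.0, 'width': 85.51362279130878}
```

View pics/scene0.png

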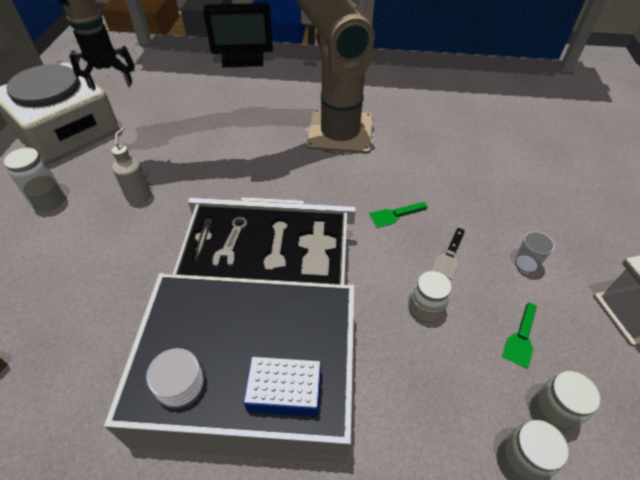

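View pics/side0.png

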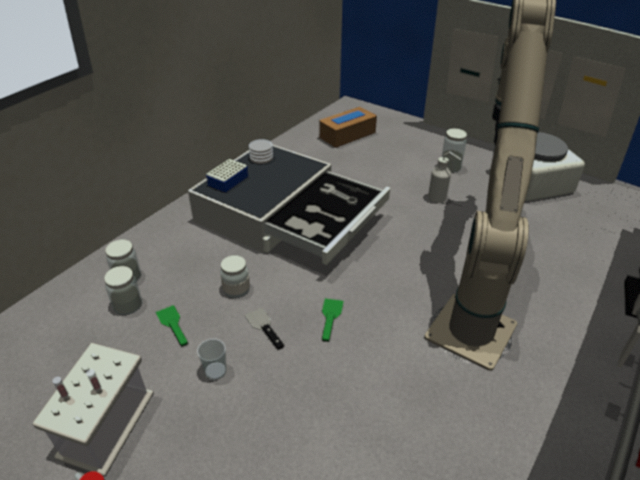

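The scene view shows the open drawer (tray about 180–350, 210–280), the loose spanner near (232,240) and its cut-out near (277,245). The scraper cut-out is at (318,248). The scraper lies with its handle at (456,240) and its blade at (446,266), just behind the jar at (432,296). The side view agrees.

```bash
python3 - <<'E'
from h import *
im=cv2.imread('pics/scene0.png')
a=cv2.resize(im[190:290,170:370],None,fx=4,fy=4,interpolation=cv2.INTER_CUBIC)[:, :800]
b=cv2.resize(im[220:320,400:500],None,fx=2,fy=2,interpolation=cv2.INTER_CUBIC)
c=np.zeros((600,800,3),np.uint8); c[:400]=a; c[400:600,:200]=b
s=cv2.imread('pics/side0.png')[290:360,230:300]; c[400:600,250:450]=cv2.resize(s,(200,200))
cv2.imwrite('pics/crop1.png',c)
import pickle
p=pickle.load(open('scene.pkl','rb'));q=pickle.load(open('side.pkl','rb'))
print(px2w(p,[(190,203),(354,210)],118).round(0), 'chest top front', px2w(p,[(160,278),(354,286)],132).round(0))
print('scraper handle scene',px2w(p,[(462,231),(451,252)],12).round(0),'side',px2w(q,[(281,346),(263,323)],12).round(0))
print('spanner ring, jaw',px2w(p,[(239,223),(224,256)],115).round(0))
print('jar',px2w(p,[(434,280)],105).round(0),px2w(q,[(234,264)],105).round(0))
E
```

```text
[[ 490. -343.  118.]
 [ 467.   66.  118.]] chest top front [[ 728. -335.  132.]
 [ 701.   79.  132.]]
scraper handle scene [[410. 362.  12.]
 [486. 326.  12.]] side [[402. 359.  12.]
 [495. 324.  12.]]
spanner ring, jaw [[ 539. -208.  115.]
 [ 642. -220.  115.]]
jar [[647. 255. 105.]] [[653. 257. 105.]]
```

View pics/crop1.png

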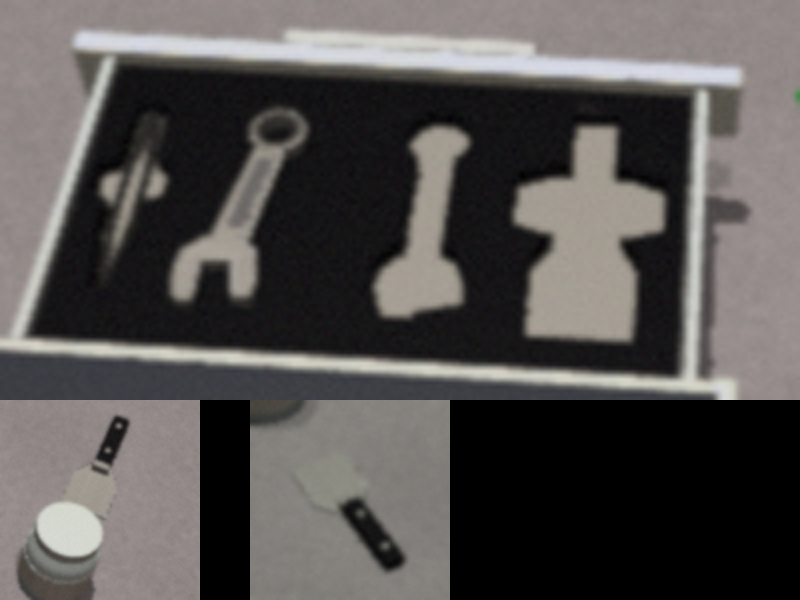

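The crop shows the spanner's ring at (277,130) and its jaw at (215,265). The spanner cut-out's ring is at (440,143) and its jaw at (420,285). The scraper scoop is centred near (590,210). The scraper's blade is partly hidden by the jar in this view only.

```bash
python3 - <<'E'
from h import *
import pickle
p=pickle.load(open('scene.pkl','rb'))
f=lambda u,v:(170+u/4,190+v/4)
print('spanner ring,jaw',px2w(p,[f(277,130),f(215,268)],114).round(0))
print('cut ring,jaw',px2w(p,[f(440,143),f(420,282)],96).round(0))
print('scraper seat',px2w(p,[f(590,210)],96).round(0))
print('bottle base',px2w(p,[(135,200)],0).round(0), 'top of spout',px2w(p,[(121,145)],205).round(0))
w=camera_params('wrist'); Rm=cv2.Rodrigues(np.array(w['rvec'],float))[0]
s=sensors.read_state(); T=R.from_euler('xyz',s['tool_rot']).as_matrix()
c=-Rm.T@np.array(w['tvec']).ravel(); print('cam in tool',(T.T@(c-s['eef_pos'])).round(0),(Rm@T).round(2)[2], w['mtx'][0][0])
plan([570,-175,330]); print(s['tool_rot'])
E
```

```text
spanner ring,jaw [[ 537. -208.  114.]
 [ 644. -220.  114.]]
cut ring,jaw [[ 520. -112.   96.]
 [ 627. -106.   96.]]
scraper seat [[563. -14.  96.]]
bottle base [[ 388. -559.    0.]] top of spout [[ 394. -529.  205.]]
cam in tool [  71.    0. -142.] [-0.28 -0.    0.96] 332.8491090716879
shift cm [ 48.54 -30.33  -9.9 ] tool x dir [ 0.949  0.316 -0.   ] y [ 0.316 -0.949 -0.002]
[-3.13985775e+00  2.43422676e-05  3.21783899e-01]
```

```bash
python3 -m inch '[[[2,-1.4,-1.5,0],[5.5,-4,-3.5,0],[9,-6.4,-5,0],[12.6,-9,-6,0],[16.2,-11.6,-6.9,0],[19.8,-14.2,-6.9,0],[23.2,-16.6,-6.9,0],[25.8,-18.4,-6.9,0]]]' 5
python3 -m inch '[[[3.3,-2.4,0,3],[6.5,-4.7,0,6],[9.8,-7,0,9],[13,-9.3,0,12],[16.3,-11.6,0,15],[19,-13.6,0,17],[21.2,-15.1,0,18.4],[21.2,-15.1,0,18.4]]]'
python3 -m inch '[[[0,0,0,0],[0,0,0,0]]]'
python3 - <<'E'
from h import *
import pickle
im,p=snap('wrist','w1.png'); pickle.dump(p,open('w1.pkl','wb'))
s=sensors.read_state();print(s['clock'],s['eef_pos'],s['tool_rot'])
E
```

```text
clock: 0.77
eef_pos: [387.3, -366.2, 300.5]
tool_rot: [3.141, -0.0, 0.322]
force: [-0.1, -0.7, 0.2]
width: 49.5
gripper_force: 0.0
clock: 1.43
eef_pos: [543.5, -150.3, 299.7]
tool_rot: [-3.137, -0.002, 0.01]
force: [0.6, 1.2, 0.4]
width: 50.1
gripper_force: 0.0
clock: 1.6
eef_pos: [539.2, -158.6, 299.9]
tool_rot: [3.141, 0.001, 0.0]
force: [-1.1, 0.1, -0.2]
width: 50.0
gripper_force: 0.0
1.65 [ 538.96399853 -159.24174987  300.0082732 ] [ 3.14073372e+00  1.14173502e-03 -1.23323273e-03]
```

View pics/w1.png

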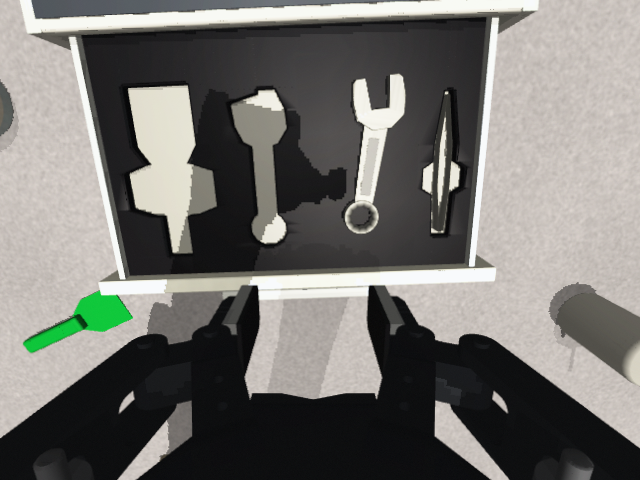

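The wrist view shows the spanner's ring at (361,216) and its jaw near (380,102). The spanner cut-out's ring is near (269,229) and its head near (259,115). The scraper cut-out spans about 128–216 × 86–253.

```bash
python3 - <<'E'
from h import *
im=cv2.imread('pics/w1.png')[65:265,115:415]
c=cv2.resize(im,None,fx=2.66667,fy=2.66667,interpolation=cv2.INTER_CUBIC)
cv2.imwrite('pics/w1c.png',c)
s=sensors.read_state();print(s['clock'],s['eef_pos'],s['tool_rot'])
E
```

```text
1.65 [ 538.96399853 -159.24174987  300.0082732 ] [ 3.14073372e+00  1.14173502e-03 -1.23323273e-03]
```

View pics/w1c.png

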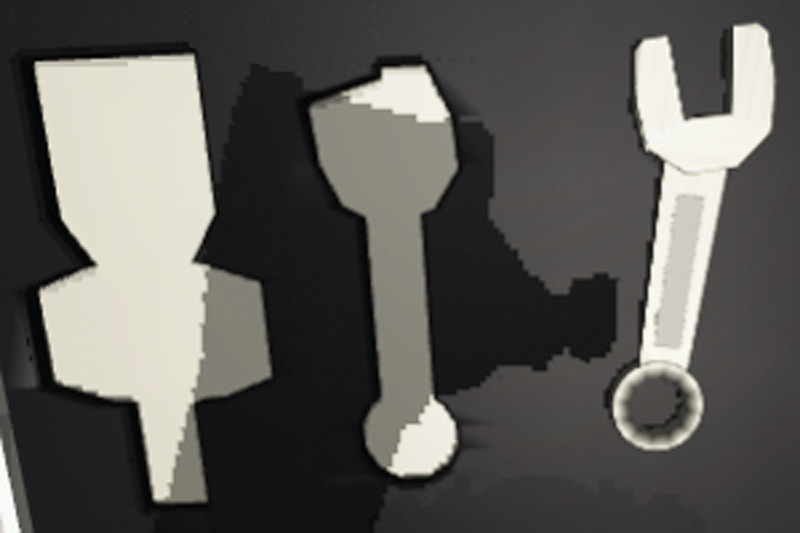

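```bash
cat > m1.py <<'E'
from h import *
import pickle
p=pickle.load(open('w1.pkl','rb'))
g=lambda L,z:px2w(p,[(115+u*.375,65+v*.375) for u,v in L],z)
ring=g([(658,405)],119)[0]
e=g([(664,175),(724,170),(641,360),(690,365)],117.5)
a=(e[0]+e[1])/2;b=(e[2]+e[3])/2
print('ring',ring,'shank mids',a,b,'widths',np.linalg.norm(e[0]-e[1]),np.linalg.norm(e[2]-e[3]))
d=a-ring;ys=np.arctan2(d[1],d[0]);d2=a-b
mid=ring+58*np.array([np.cos(ys),np.sin(ys),0]);print('spanner yaw',ys,np.arctan2(d2[1],d2[0]),'mid',mid)
# cutout
L=g([(368,230),(382,395)],96);Rr=g([(424,225),(434,395)],106)
print('shank cut',L,Rr)
print('yaw L,R',[np.arctan2(*(q[0]-q[1])[1::-1]) for q in (L,Rr)])
rl=g([(364,438)],96)[0];rr=g([(458,438)],106)[0];rb=g([(411,478)],[96])[0]
print('ring L,R,B',rl,rr,rb)
# drawer yaw: tray walls / panel line, full image px
pn=px2w(p,[(100,289),(495,273)],118); print('panel',pn,np.arctan2(pn[1,0]-pn[0,0],-(pn[1,1]-pn[0,1])))
ch=px2w(p,[(30,30),(536,9)],132);print('chest',np.arctan2(ch[1,0]-ch[0,0],-(ch[1,1]-ch[0,1])))
# scraper cutout
sL=g([(40,100),(54,383),(165,58)],96);sR=g([(263,283),(271,377)],106)
hl=g([(136,405),(155,503)],96);hr=g([(195,405),(207,500)],106)
bl=g([(34,62),(62,218)],96);br=g([(195,55),(214,212)],106)
print('handle L',hl,'R',hr);print('blade L',bl,'R',br);print('scoop L',sL,'R',sR)
E
python3 m1.py
```

```text
ring [ 541.79732236 -206.58002408  119.        ] shank mids [ 623.87160171 -216.0396834   117.5       ] [ 557.42171811 -208.93401309  117.5       ] widths 20.843471094390978 18.205450538495473
spanner yaw -0.11475095470453443 -0.10652796807340632 mid [ 599.41587554 -213.22098258  119.        ]
shank cut [[ 604.21583253  -98.05500736   96.        ]
 [ 541.00015741 -100.46580554   96.        ]] [[ 606.13367571 -120.35794784  106.        ]
 [ 542.99068935 -122.16121961  106.        ]]
yaw L,R [np.float64(0.03811761046958376), np.float64(0.0285507839841619)]
ring L,R,B [523.44215868 -92.42541823  96.        ] [ 525.93686362 -131.02204887  106.        ] [ 506.66054326 -110.70260719   96.        ]
panel [[ 463.67613466   67.88107843  118.        ]
 [ 481.81786553 -348.48883912  118.        ]] 0.04354364421701311
chest 0.03488929729360929
handle L [[537.02878159  -2.2140465   96.        ]
 [495.9572121   -5.01041177  96.        ]] R [[539.12487427 -29.61399731 106.        ]
 [500.51908204 -30.38438994 106.        ]]
blade L [[662.9834656   19.45176521  96.        ]
 [608.82427458  17.03299299  96.        ]] R [[663.47519242 -42.36744876 106.        ]
 [610.82584633 -43.95270386 106.        ]]
scoop L [[650.22468993  19.17343741  96.        ]
 [545.93930622  29.29336746  96.        ]
 [664.10658087 -28.01205685  96.        ]] R [[585.38633049 -59.76148463 106.        ]
 [550.03540872 -59.9226947  106.        ]]
```

```bash
python3 -m inch '[[[1,1,2,1],[2.5,2.3,5.5,3],[4.5,4,9,5],[5.5,5,13,6.3],[6.04,5.4,16,6.3],[6.04,5.4,16,6.3],[6.04,5.4,16,6.3],[6.04,5.4,16,6.3]]]' 4
python3 - <<'E'
from h import *
plan([599.4,-213.2,110]);s=sensors.read_state();print(s['eef_pos'],s['tool_rot'])
im,p=snap('wrist','w2.png')
X=[[599.4,-213.2,117.5],[541.8,-206.6,119],[599.4+25,-213.2-2.8,117.5]]
print(w2px(p,X).round())
E
```

```text
clock: 2.32
eef_pos: [600.5, -212.7, 142.0]
tool_rot: [3.141, -0.002, -0.111]
force: [0.7, -0.1, 0.8]
width: 40.2
gripper_force: 0.0
shift cm [-0.11  0.06  3.2 ] tool x dir [ 0.994 -0.11   0.002] y [-0.11  -0.994  0.   ]
[ 600.53761751 -212.69425755  141.96864622] [ 3.14111931e+00 -1.74745268e-03 -1.10611760e-01]
[[315. 284.]
 [314. 376.]
 [315. 239.]]
```

View pics/w2.png

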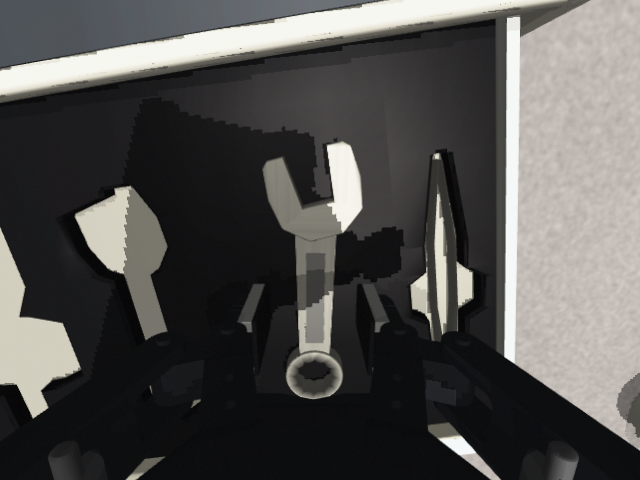

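The spanner lies centred between the fingers: ring at (314,375), shank at about x = 315, as predicted. I'll descend and grip.

```bash
python3 -m inch '[[[-0.1,0.05,1,0],[-0.1,0.05,2.2,0],[-0.1,0.05,3.2,0],[-0.1,0.05,3.2,0],[-0.1,0.05,3.2,0]]]'
python3 -m inch '[[[0,0,0,0],[0,0,0,0],[0,0,0,0],[0,0,0,0],[0,0,0,0],[0,0,0,0]]]' 0.5
python3 -m inch '[[[0,0,-0.5,0],[0,0,-1.5,0],[0,0,-2.5,0],[0,0,-2.5,0]]]'
python3 - <<'E'
from h import *
plan([583.6,-109.6,125]);s=sensors.read_state();print(s['eef_pos'],s['tool_rot'],s['force'],s['width'])
im,p=snap('wrist','w3.png')
X=[[599.4,-213.2,117.5+25],[541.8,-206.6,119+25],[599.4+25,-213.2-2.8,117.5+25]]
print(w2px(p,X).round())
E
```

```text
clock: 2.78
eef_pos: [598.8, -211.8, 107.6]
tool_rot: [-3.141, 0.001, -0.109]
force: [-0.2, -0.4, -0.3]
width: 39.8
gripper_force: 0.0
clock: 3.28
eef_pos: [599.5, -212.2, 108.6]
tool_rot: [3.141, -0.001, -0.109]
force: [-0.8, -0.0, 4.1]
width: 15.7
gripper_force: 59.8
clock: 3.62
eef_pos: [600.8, -212.6, 135.7]
tool_rot: [3.141, -0.004, -0.109]
force: [0.5, 0.2, -2.0]
width: 16.4
gripper_force: 59.1
shift cm [ -2.84 -10.05   1.05] tool x dir [ 0.994 -0.109  0.004] y [-0.109 -0.994  0.001]
[ 600.84352873 -212.57769236  135.71681094] [ 3.1408159  -0.00397498 -0.10936799] [ 0.5075208   0.21017089 -2.04437841] 16.415654471605777
[[315. 312.]
 [315. 419.]
 [316. 259.]]
```

View pics/w3.png

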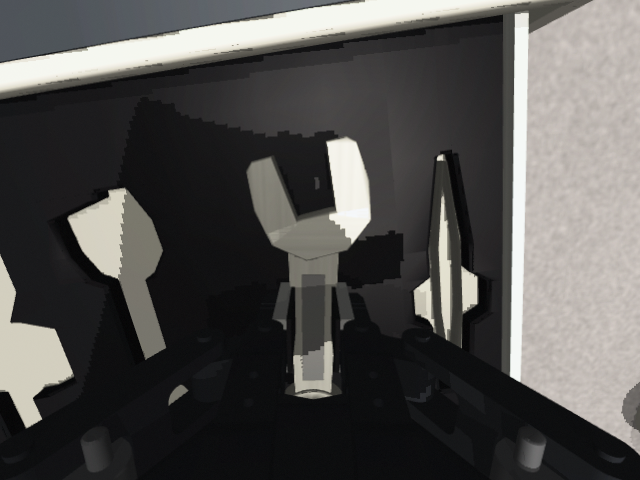

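Gripped cleanly: the jaw–shank junction is at (315,260), where predicted. I'll carry it over the cut-out, turned to the drawer's yaw.

```bash
python3 -m inch '[[[-0.5,-2,0,-2],[-1.3,-5,0,-5],[-2.2,-8,0,-8.3],[-2.72,-10.05,0.5,-8.3],[-2.72,-10.05,1,-8.3],[-2.72,-10.05,1,-8.3],[-2.72,-10.05,1,-8.3],[-2.72,-10.05,1,-8.3]]]'
python3 - <<'E'
from h import *
import pickle
s=sensors.read_state();print(s['eef_pos'],s['tool_rot'],s['force'],s['width'])
im,p=snap('wrist','w4.png');pickle.dump(p,open('w4.pkl','wb'))
c=im[100:340,180:500];cv2.imwrite('pics/w4c.png',cv2.resize(c,None,fx=2.5,fy=2.5,interpolation=cv2.INTER_CUBIC))
E
```

```text
clock: 4.33
eef_pos: [583.4, -111.1, 123.4]
tool_rot: [3.14, -0.0, 0.033]
force: [-0.3, -1.4, -2.0]
width: 15.7
gripper_force: 59.1
[ 583.42397945 -111.05454249  123.39698993] [ 3.14026082e+00 -3.53900853e-04  3.34427410e-02] [-0.25711866 -1.35656484 -1.95902455] 15.671290653133406
```

View pics/w4c.png

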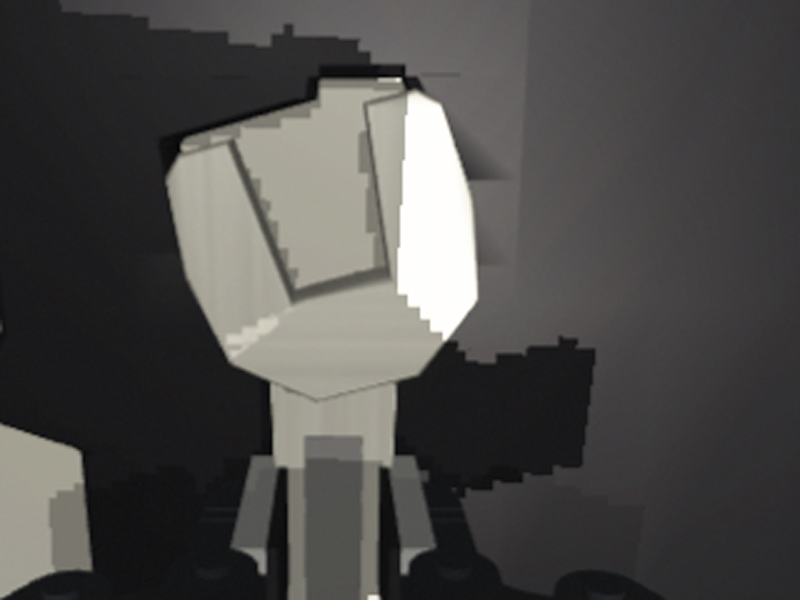

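```bash
cat > m2.py <<'E'
from h import *
import pickle
p=pickle.load(open('w1.pkl','rb'));q=pickle.load(open('w4.pkl','rb'))
g=lambda L,z:px2w(p,[(115+u*.375,65+v*.375) for u,v in L],z)[:,:2]
k=lambda L,z:px2w(q,[(180+u/2.5,100+v/2.5) for u,v in L],z)[:,:2]
Rm=lambda a:np.array([[np.cos(a),-np.sin(a)],[np.sin(a),np.cos(a)]])
sp=g([(638,42),(665,38),(735,28),(765,28),(772,125),(648,150),(656,449)],119)
loc=(sp-[599.4,-213.2])@Rm(-.11)
cut=g([(310,105),(383,67),(428,67),(457,168),(320,165),(360,213),(433,208),(411,478)],96)
lc=(cut-[583.6,-109.6])@Rm(.036)
print('spanner local: Ltip o,i, Rtip i,o, R,L side, ringback\n',loc.round(1))
print('cut local: Lcorner, top l,r, R, L side, shoulders l,r, ringback\n',lc.round(1))
n=k([(175,155),(232,143),(365,103),(413,92),(477,298),(228,360),(318,400)],134)
print('w4 spanner local\n',((n-[583.6,-109.6])@Rm(.036)).round(1))
n=k([(163,138),(318,66),(405,68)],108);print('w4 cut rim108\n',((n-[583.6,-109.6])@Rm(.036)).round(1))
n=k([(185,150),(318,100),(402,88)],96);print('w4 cut floor96\n',((n-[583.6,-109.6])@Rm(.036)).round(1))
n=k([(272,430),(396,430)],132.5);print('shank',((n-[583.6,-109.6])@Rm(.036)).round(1))
E
python3 m2.py
```

```text
spanner local: Ltip o,i, Rtip i,o, R,L side, ringback
 [[ 63.4  25.3]
 [ 65.6  16.5]
 [ 71.2  -6.1]
 [ 72.3 -16. ]
 [ 42.7 -23.9]
 [ 30.1  17. ]
 [-74.8  -1.5]]
cut local: Lcorner, top l,r, R, L side, shoulders l,r, ringback
 [[ 65.7  28.1]
 [ 77.4   0.6]
 [ 76.8 -15.6]
 [ 41.9 -24. ]
 [ 44.9  26.6]
 [ 27.3  13.3]
 [ 28.1 -14.2]
 [-76.9   1.7]]
w4 spanner local
 [[ 64.6  22.8]
 [ 66.3  13.9]
 [ 72.2  -6.5]
 [ 73.8 -13.7]
 [ 41.9 -24.8]
 [ 31.6  15.9]
 [ 24.6   1.1]]
w4 cut rim108
 [[ 66.5  29.6]
 [ 78.9   1. ]
 [ 78.5 -14.6]]
w4 cut floor96
 [[ 63.8  27.8]
 [ 73.2   1.3]
 [ 75.4 -15.1]]
shank [[ 18.6   9. ]
 [ 18.6 -12.2]]
```

```bash
python3 -m inch '[[[0,-0.15,0,-0.2],[0,-0.15,0.5,-0.2],[0,-0.15,1,-0.2],[0,-0.15,1.3,-0.2],[0,-0.15,1.4,-0.2],[0,-0.15,1.45,-0.2],[0,-0.15,1.45,-0.2],[0,-0.15,1.45,-0.2]]]'
python3 -m inch '[[[0,0,0,0],[0,0,0,0],[0,0,0,0],[0,0,0,0]]]' 3
python3 -m inch '[[[0,0,-1,0],[0,0,-2.5,0],[0,0,-2.5,0],[0,0,-2.5,0]]]'
python3 - <<'E'
from h import *
import pickle
s=sensors.read_state();print(s['eef_pos'],s['tool_rot'],s['force'],s['width'])
im,p=snap('wrist','w5.png');pickle.dump(p,open('w5.pkl','wb'))
c=im[100:400,150:550];cv2.imwrite('pics/w5c.png',cv2.resize(c,None,fx=2,fy=2,interpolation=cv2.INTER_CUBIC))
E
```

```text
clock: 5.05
eef_pos: [583.5, -107.7, 108.8]
tool_rot: [3.142, -0.001, 0.039]
force: [0.1, -0.4, -2.3]
width: 16.0
gripper_force: 59.2
clock: 5.38
eef_pos: [583.5, -107.7, 109.1]
tool_rot: [3.141, -0.001, 0.039]
force: [0.7, -0.5, -0.3]
width: 29.9
gripper_force: 0.0
clock: 5.72
eef_pos: [584.1, -107.9, 135.0]
tool_rot: [3.141, -0.003, 0.039]
force: [0.1, 0.6, -0.4]
width: 30.1
gripper_force: 0.0
[ 584.11955642 -107.8625383   135.00228196] [ 3.14110572e+00 -2.64100855e-03  3.90236457e-02] [ 0.05567221  0.55175515 -0.42213721] 30.075763447038938
```

View pics/w5c.png

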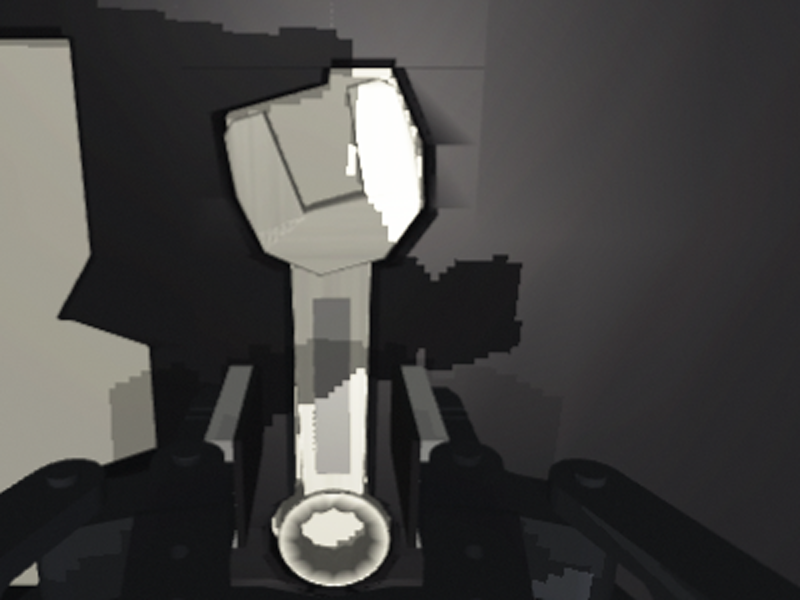

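```bash
python3 - <<'E'
from h import *
import pickle
p=pickle.load(open('w5.pkl','rb'))
k=lambda L,z:px2w(p,[(150+u/2,100+v/2) for u,v in L],z)[:,:2]
for z in (107,119):
    a=k([(279,540),(389,540)],z);b=k([(294,330),(369,330)],z-1.5);c=k([(225,135),(423,150)],z);d=k([(370,80),(334,585)],z)
    print(z,[round(float(np.linalg.norm(q[0]-q[1])),1) for q in(a,b,c,d)],'mid ring',a.mean(0))
E
```

```text
107 [33.0, 20.6, 49.9, 148.2] mid ring [ 525.92411298 -112.34092203]
119 [30.6, 19.1, 46.4, 137.8] mid ring [ 534.97987092 -111.8289539 ]
```

The spanner has dropped home: at a top height of 107 the ring measures 33, the head 50 and the length 148, and its position matches the cut-out. Next is the scraper.

```bash
python3 -m inch '[[[0,0,-3,0],[0,0,-6.5,0],[-0.8,-3,-9,0],[-1.6,-6.8,-10.5,0],[-2.6,-10.6,-11,0],[-3.6,-14.6,-11,0],[-4.6,-18.5,-11,0],[-5.6,-22,-11,0]]]' 5
python3 -m inch '[[[-0.9,-3.6,0,4],[-1.8,-7.2,0,8],[-2.7,-11,0,12],[-3.6,-14.5,0,16],[-4.5,-18,0,20],[-5.2,-20.5,0,24],[-5.7,-22.5,0,25],[-5.7,-22.5,0,25]]]'
python3 -m inch '[[[0,0,0,0],[0,0,0,0]]]'
python3 - <<'E'
from h import *
import pickle
im,p=snap('wrist','w6.png');pickle.dump(p,open('w6.pkl','wb'))
s=sensors.read_state();print(s['eef_pos'],s['tool_rot'])
E
```

```text
clock: 6.43
eef_pos: [517.4, 112.4, 243.5]
tool_rot: [-3.141, 0.0, 0.04]
force: [0.9, 0.7, -0.3]
width: 49.8
gripper_force: 0.0
clock: 7.1
eef_pos: [449.8, 338.4, 242.9]
tool_rot: [-3.14, 0.003, -0.39]
force: [-0.3, 0.7, 0.2]
width: 50.0
gripper_force: 0.0
clock: 7.27
eef_pos: [453.0, 331.4, 243.2]
tool_rot: [3.14, -0.0, -0.398]
force: [-0.4, 0.0, 0.9]
width: 50.0
gripper_force: 0.0
[453.33391808 330.9752891  243.40763474] [ 3.14022266e+00 -2.94882363e-04 -3.98898293e-01]
```

View pics/w6.png

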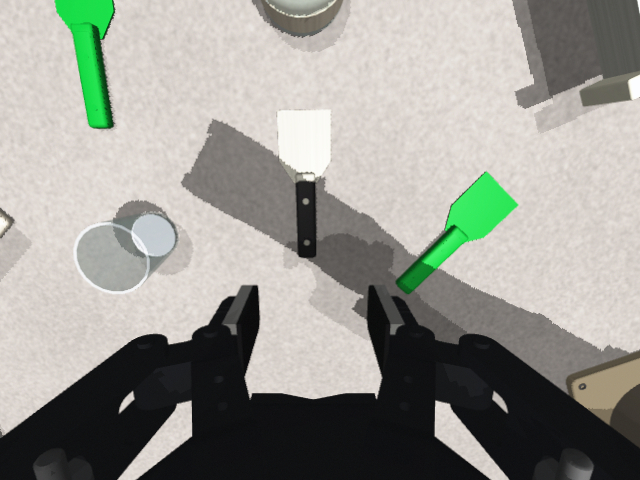

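The wrist view shows the black-handled scraper: blade edge from (278,110) to (331,110), handle from (305,182) to (307,257), with the jar, beaker and green look-alikes clear of it. That was my last picture, so from here I'll measure by code only.

```bash
python3 - <<'E'
from h import *
import pickle
p=pickle.load(open('w6.pkl','rb')); im=cv2.imread('pics/w6.png')
# refine handle: dark pixels in box
box=im[178:262,285:330]; m=(box.max(2)<45).astype(np.uint8)
n,lab,st,cen=cv2.connectedComponentsWithStats(m); i=1+np.argmax(st[1:,4]); ys,xs=np.nonzero(lab==i)
print('bbox',st[i],cen[i]); 
rows=[(xs[ys==r].min()+285,xs[ys==r].max()+285,r+178) for r in (8,30,50,70)if (ys==r).any()]; print(rows)
b=px2w(p,[(278,110),(331,110)],3);bm=b.mean(0)
e=px2w(p,[(307,257)],15)[0]
d=bm-e;print('blade',bm,'width',np.linalg.norm(b[0]-b[1]),'end',e,'len',np.linalg.norm(d[:2]),'yaw',np.arctan2(d[1],d[0]))
for a,c,r in rows:
    q=px2w(p,[(a-.5,r),(c+.5,r)],15);print(q.mean(0),np.linalg.norm(q[0]-q[1]))
u=d[:2]/np.linalg.norm(d[:2]); g=bm[:2]-97*u; g2=e[:2]+68*u; print('grip',g,g2)
plan([*((g+g2)/2),60]); plan([*((g+g2)/2),2.5])
E
```

```text
bbox [  11    4   20   76 1292] [20.98993808 41.        ]
[(np.int64(296), np.int64(314), 186), (np.int64(297), np.int64(314), 208), (np.int64(298), np.int64(315), 228), (np.int64(298), np.int64(315), 248)]
blade [555.67191256 298.49008907   3.        ] width 57.01570306552782 end [404.85780736 359.67585154  15.        ] len 162.7531623501944 yaw -0.3854132245562824
[481.92367037 329.20652143  15.        ] 21.014655679123628
[459.07093959 338.38601629  15.        ] 20.27289405888471
[437.31652249 346.4517175   15.        ] 20.617245817460205
[415.26201158 355.87078975  15.        ] 20.974912863406075
grip [465.78752572 334.95647088] [467.86954246 334.11179006]
shift cm [ 1.1  -0.88 18.34] tool x dir [ 0.921 -0.388  0.   ] y [-0.388 -0.921  0.001]
shift cm [ 1.1  -0.89 24.09] tool x dir [ 0.921 -0.388  0.   ] y [-0.388 -0.921  0.001]
```

```bash
python3 -m inch '[[[0.3,-0.3,3,-0.8],[0.7,-0.6,7,-0.8],[1.1,-0.9,11,-0.8],[1.1,-0.9,15,-0.8],[1.1,-0.9,19,-0.8],[1.1,-0.9,22,-0.8],[1.1,-0.9,24,-0.8],[1.1,-0.9,24,-0.8]]]' 5
python3 -m inch '[[[0,0,0,0],[0,0,0,0]]]'
python3 -m inch '[[[0,0,0,0],[0,0,0,0],[0,0,0,0],[0,0,0,0],[0,0,0,0],[0,0,0,0]]]' 1
python3 -m inch '[[[0,0,-1,0],[0,0,-4,0],[0,0,-8,0],[0,0,-12,0],[0,0,-16,0],[0,0,-16,0],[0,0,-16,0]]]'
python3 - <<'E'
from h import *
import pickle
im,p=snap('wrist','w7.png');pickle.dump(p,open('w7.pkl','wb'))
s=sensors.read_state();print(s['eef_pos'],s['tool_rot'],s['width'])
g=cv2.cvtColor(im,cv2.COLOR_BGR2HSV)
# bright low-sat blade region
m=((im.min(2)>150)&(g[...,1]<60)).astype(np.uint8); m=im[:, :,0]
for v in range(60,300,12): print(v,im[v,250:390:6,1].tolist())
E
```

```text
clock: 7.98
eef_pos: [464.7, 332.8, -0.4]
tool_rot: [3.134, 0.004, -0.386]
force: [-0.9, -0.2, 0.7]
width: 49.7
gripper_force: 0.0
clock: 8.15
eef_pos: [468.0, 336.3, 5.1]
tool_rot: [-3.14, -0.001, -0.385]
force: [0.6, -0.1, 0.7]
width: 50.0
gripper_force: 0.0
clock: 8.65
eef_pos: [467.6, 337.1, 5.8]
tool_rot: [-3.139, -0.002, -0.384]
force: [-0.1, -0.6, 6.7]
width: 20.1
gripper_force: 59.8
clock: 9.23
eef_pos: [468.0, 337.8, 167.4]
tool_rot: [-3.136, -0.003, -0.383]
force: [-0.4, -0.7, -2.2]
width: 19.9
gripper_force: 59.0
[466.58515545 336.83646542 165.26765183] [-3.13950458e+00 -9.96803741e-04 -3.83079777e-01] 20.04875076666526
60 [209, 212, 216, 221, 221, 219, 216, 216, 211, 224, 218, 221, 214, 216, 213, 218, 216, 219, 219, 211, 208, 218, 221, 216]
72 [219, 218, 214, 215, 217, 220, 212, 222, 218, 212, 213, 217, 227, 225, 213, 211, 208, 209, 221, 225, 219, 217, 216, 213]
84 [245, 243, 245, 243, 244, 242, 245, 243, 244, 244, 243, 247, 245, 245, 247, 246, 245, 246, 247, 246, 247, 246, 247, 222]
96 [245, 243, 245, 243, 244, 242, 245, 243, 243, 244, 244, 247, 244, 245, 247, 246, 244, 
[... 1265 characters left out ...]
248, 199, 208, 215]
228 [123, 118, 109, 145, 145, 141, 147, 142, 141, 143, 144, 143, 146, 237, 248, 246, 247, 249, 247, 250, 117, 209, 211, 211]
240 [124, 125, 127, 125, 146, 140, 147, 74, 72, 72, 72, 72, 73, 73, 67, 141, 183, 248, 141, 119, 121, 122, 147, 209]
252 [216, 126, 124, 123, 121, 134, 147, 137, 149, 150, 149, 150, 148, 148, 143, 121, 142, 90, 95, 92, 89, 88, 112, 124]
264 [211, 216, 216, 214, 94, 89, 89, 132, 36, 36, 36, 35, 49, 46, 130, 86, 90, 89, 92, 87, 88, 89, 89, 87]
276 [211, 211, 218, 214, 185, 94, 90, 21, 28, 26, 25, 25, 26, 25, 20, 88, 90, 89, 90, 93, 88, 89, 89, 90]
288 [221, 207, 207, 208, 169, 80, 44, 21, 23, 20, 19, 20, 19, 21, 17, 56, 72, 85, 91, 92, 89, 92, 90, 89]
```

```bash
python3 - <<'E'
from h import *
import pickle
p=pickle.load(open('w7.pkl','rb')); im=cv2.imread('pics/w7.png')[...,1].astype(int)
for u in (260,300,340,370): print('top',u,[v for v in range(70,86) if im[v,u]>235][:2])
for v in (95,115,135,150):
    r=np.nonzero(im[v,150:450]>233)[0]+150; print('row',v,r.min(),r.max())
r=lambda v:(np.nonzero(im[v,150:450]>233)[0]+150)
tool=R.from_euler('xyz',[3.1405,0,-.3835]).as_matrix(); o=np.array([466.8,337,165.3])
vt=[v for v in range(70,90) if im[v,320]>235][0]-.5
for z in (161,163,165):
    L=px2w(p,[(r(v)[0]-.5,v) for v in (95,150)],z);Q=px2w(p,[(r(v)[-1]+.5,v) for v in (95,150)],z);E=px2w(p,[(320,vt)],z)
    t=lambda X:((X-o)@tool).round(1)[:,:2].tolist()
    print(z,'L',t(L),'R',t(Q),'edge',t(E))
E
```

```text
top 260 [79, 80]
top 300 [80, 81]
top 340 [80, 81]
top 370 [80, 81]
row 95 246 386
row 115 246 385
row 135 247 383
row 150 248 382
161 L [[91.7, -29.7], [69.7, -30.0]] R [[91.7, 28.7], [69.7, 28.3]] edge [[97.6, 1.2]]
163 L [[91.5, -29.3], [69.7, -29.6]] R [[91.4, 28.3], [69.7, 27.9]] edge [[97.2, 1.2]]
165 L [[91.2, -28.9], [69.7, -29.2]] R [[91.1, 27.9], [69.7, 27.5]] edge [[96.9, 1.1]]
```

```bash
python3 -m inch '[[[1.5,1.5,0,-3],[4,4,0,-6.5],[6.7,6.6,0,-10],[9.4,9.3,0,-14],[12.1,12,0,-18],[14.6,14.4,0,-21.5],[16.6,16.4,0,-24],[17.6,17.4,0,-24.1]]]'
python3 -m inch '[[[0,0,0,0],[0,0,0,0],[0,0,0,0],[0,0,0,0]]]'
python3 - <<'E'
from h import *
import pickle
ps=[]
for i in range(3):
    im,p=snap('wrist','w8.png'); s=sensors.read_state(); print(s['eef_pos'],s['tool_rot'])
pickle.dump(p,open('w8.pkl','wb'))
# predicted outline px of cutout given seat estimate
c,y=np.array([565.5,-15.1]),.038
def W(a,b,z): return [c[0]+a*np.cos(y)-b*np.sin(y),c[1]+a*np.sin(y)+b*np.cos(y),z]
print(w2px(p,[W(99,31,96),W(99,-31,96),W(50,31,96),W(50,-31,106),W(-70,13,96),W(-70,-13,106),W(-40,13,96),W(-40,-13,106),W(0,44,96),W(0,-44,106)]).round())
g=cv2.cvtColor(im,cv2.COLOR_BGR2GRAY)
for b0 in (90,80,60,-35,-45,-60,0):
    # scan along local y at z=96 from +60 to -60
    B=np.arange(60,-60,-.5); uv=w2px(p,[W(b0,b,96) for b in B]); v=cv2.remap(g,uv[:,0].astype(np.float32)[None],uv[:,1].astype(np.float32)[None],1)[0]
    o=np.nonzero(np.diff((v>80).astype(int)))[0]; print(b0,[(B[i],int(v[i]),int(v[i+1])) for i in o])
for bb in (20,0,-20):
    A=np.arange(110,-90,-.5); uv=w2px(p,[W(a,bb,96) for a in A]); v=cv2.remap(g,uv[:,0].astype(np.float32)[None],uv[:,1].astype(np.float32)[None],1)[0]
    o=np.nonzero(np.diff((v>80).astype(int)))[0]; print('along',bb,[(A[i],int(v[i]),int(v[i+1])) for i in o])
E
```

```text
clock: 9.95
eef_pos: [564.8, 103.4, 161.9]
tool_rot: [3.138, 0.003, 0.033]
force: [-0.4, -0.2, -0.9]
width: 20.3
gripper_force: 58.9
clock: 10.28
eef_pos: [563.5, 111.5, 163.2]
tool_rot: [-3.141, 0.002, 0.04]
force: [-1.3, 0.3, -0.7]
width: 20.5
gripper_force: 58.9
[563.73308936 111.42624042 163.38181916] [-3.14083289e+00  1.19758522e-03  4.02100241e-02]
[563.95811309 111.18652798 163.53570403] [-3.14103818e+00  7.27067941e-04  4.00808682e-02]
[564.14385872 110.892527   163.65249639] [-3.14120055e+00  4.33617072e-04  3.96772828e-02]
[[476. 102.]
 [581. 102.]
 [465. 186.]
 [576. 188.]
 [469. 352.]
 [512. 361.]
 [475. 315.]
 [520. 322.]
 [437. 261.]
 [579. 266.]]
90 [(np.float64(56.0), 88, 20), (np.float64(27.5), 33, 88), (np.float64(-29.5), 91, 48)]
80 [(np.float64(56.0), 92, 20), (np.float64(27.5), 39, 82), (np.float64(-29.5), 85, 51)]
60 [(np.float64(56.0), 115, 14), (np.float64(27.0), 41, 180), (np.float64(-29.5), 129, 51)]
-35 [(np.float64(56.0), 123, 31), (np.float64(8.5), 36, 98), (np.float64(-12.0), 101, 17)]
-45 [(np.float64(56.0), 108, 45), (np.float64(8.5), 35, 105), (np.float64(-11.5), 156, 79)]
-60 [(np.float64(8.5), 38, 100), (np.float64(-11.5), 114, 58)]
0 [(np.float64(56.0), 116, 46), (np.float64(41.5), 56, 140), (np.float64(-43.0), 118, 51)]
along 20 [(np.float64(99.5), 15, 88), (np.float64(32.0), 117, 73), (np.float64(24.0), 67, 169), (np.float64(-25.0), 89, 52)]
along 0 [(np.float64(99.5), 22, 88), (np.float64(-68.5), 84, 24)]
along -20 [(np.float64(99.5), 35, 99), (np.float64(29.0), 93, 73), (np.float64(27.0), 45, 104), (np.float64(-24.5), 115, 80)]
```

```bash
python3 -m inch '[[[-0.05,2,0,0],[-0.1,5,0,0],[-0.2,8,0,0],[-0.3,11,0,0],[-0.32,12.43,0.5,0],[-0.32,12.43,2,0],[-0.32,12.43,3.5,0],[-0.32,12.43,3.5,0]]]'
python3 -m inch '[[[0,0,0,0],[0,0,0,0],[0,0,0,0],[0,0,0,0],[0,0,0,0],[0,0,0,0]]]'
python3 - <<'E'
from h import *
import pickle
P=[]
for i in range(3):
    im,p=snap('wrist','w9.png'); s=sensors.read_state(); P.append(np.r_[s['eef_pos'],s['tool_rot'][2]]); print(P[-1])
pickle.dump(p,open('w9.pkl','wb'))
c,y=np.array([566.3,-13.9]),.039
def W(a,b,z): return [c[0]+a*np.cos(y)-b*np.sin(y),c[1]+a*np.sin(y)+b*np.cos(y),z]
g=cv2.cvtColor(im,cv2.COLOR_BGR2GRAY)
def scan(X,T,th,n):
    uv=w2px(p,X).astype(np.float32); v=cv2.remap(g,uv[:,0][None],uv[:,1][None],1)[0].astype(int)
    d=np.diff(v); print(n,[(float(T[i]),v[i-1],v[i+2]) for i in range(2,len(d)-2) if abs(d[i])>th and abs(d[i])==abs(d[i-2:i+3]).max()])
zb=P[-1][2]-5.3+3
B=np.arange(50,-50,-.5)
for a in (90,75,60): scan([W(a,b,96) for b in B],B,15,f'cut y a={a}'); scan([W(a,b,zb) for b in B],B,15,f'blade y a={a}')
A=np.arange(115,80,-.5)
for b in(20,0,-20): scan([W(a,b,96) for a in A],A,15,f'cut x b={b}');scan([W(a,b,zb) for a in A],A,15,f'blade x b={b}')
E
```

```text
clock: 11.1
eef_pos: [564.2, -14.7, 126.6]
tool_rot: [-3.141, 0.005, 0.037]
force: [-0.5, 0.5, -1.2]
width: 20.1
gripper_force: 59.0
clock: 11.6
eef_pos: [566.4, -14.9, 129.2]
tool_rot: [3.142, -0.001, 0.037]
force: [0.4, -0.1, -1.6]
width: 20.1
gripper_force: 59.0
[ 5.66301195e+02 -1.48695545e+01  1.29084189e+02  3.74059499e-02]
[ 5.66241841e+02 -1.49395703e+01  1.28999566e+02  3.72791693e-02]
[ 5.66197409e+02 -1.49473984e+01  1.28906256e+02  3.73205295e-02]
cut y a=90 [(34.5, np.int64(53), np.int64(22)), (33.0, np.int64(22), np.int64(235)), (31.0, np.int64(245), np.int64(165)), (-2.0, np.int64(164), np.int64(248)), (-37.0, np.int64(238), np.int64(80))]
blade y a=90 [(27.0, np.int64(27), np.int64(245)), (15.5, np.int64(245), np.int64(163)), (0.0, np.int64(161), np.int64(248)), (-30.5, np.int64(248), np.int64(78))]
cut y a=75 [(33.0, np.int64(18), np.int64(160)), (-6.0, np.int64(157), np.int64(247)), (-36.5, np.int64(249), np.int64(85))]
blade y a=75 [(27.0, np.int64(17), np.int64(161)), (-5.0, np.int64(157), np.int64(248)), (-30.5, np.int64(250), np.int64(82))]
cut y a=60 [(33.5, np.int64(20), np.int64(146)), (-7.5, np.int64(158), np.int64(243)), (-36.5, np.int64(249), np.int64(88))]
blade y a=60 [(27.5, np.int64(21), np.int64(146)), (-6.5, np.int64(156), np.int64(249)), (-30.0, np.int64(250), np.int64(87))]
cut x b=20 [(102.5, np.int64(69), np.int64(238)), (93.5, np.int64(242), np.int64(161))]
blade x b=20 [(97.0, np.int64(68), np.int64(245)), (88.0, np.int64(247), np.int64(163))]
cut x b=0 [(102.0, np.int64(64), np.int64(246)), (95.0, np.int64(247), np.int64(220)), (92.5, np.int64(220), np.int64(161))]
blade x b=0 [(96.5, np.int64(65), np.int64(246)), (91.0, np.int64(247), np.int64(185)), (88.5, np.int64(185), np.int64(160))]
cut x b=-20 [(102.0, np.int64(67), np.int64(249))]
blade x b=-20 [(96.5, np.int64(70), np.int64(249))]
```

```bash
python3 -m inch '[[[0.03,-0.1,0.6,0],[0.03,-0.1,1.2,0],[0.03,-0.1,1.6,0],[0.03,-0.1,1.9,0],[0.03,-0.1,1.9,0],[0.03,-0.1,1.9,0]]]'
python3 -m inch '[[[0,0,0.2,0],[0,0,0.4,0],[0,0,0.6,0],[0,0,0.7,0],[0,0,0.7,0],[0,0,0.7,0]]]'
```

```text
clock: 12.25
eef_pos: [566.2, -14.0, 109.4]
tool_rot: [-3.142, 0.001, 0.037]
force: [-0.3, 0.4, -0.6]
width: 20.1
gripper_force: 59.0
clock: 12.75
eef_pos: [566.4, -14.0, 102.7]
tool_rot: [3.142, 0.0, 0.037]
force: [0.7, -1.2, -0.1]
width: 20.1
gripper_force: 59.0
```

It went in freely. I'll release and check.

```bash
python3 -m inch '[[[0,0,0,0],[0,0,0,0],[0,0,0,0],[0,0,0,0]]]' 3.8
python3 -m inch '[[[0,0,-1,0],[0,0,-3,0],[0,0,-6,0],[0,0,-8,0],[0,0,-8,0],[0,0,-8,0],[0,0,-8,0]]]'
python3 - <<'E'
from h import *
im,p=snap('wrist','w10.png'); s=sensors.read_state(); print(s['eef_pos'],s['width'])
c,y=np.array([566.4,-14.2]),.038
def W(a,b,z): return [c[0]+a*np.cos(y)-b*np.sin(y),c[1]+a*np.sin(y)+b*np.cos(y),z]
g=cv2.cvtColor(im,cv2.COLOR_BGR2GRAY)
def scan(X,T,th,n):
    uv=w2px(p,X).astype(np.float32); v=cv2.remap(g,uv[:,0][None],uv[:,1][None],1)[0].astype(int)
    d=np.diff(v); print(n,[(float(T[i]),int(v[i-1]),int(v[i+2])) for i in range(2,len(d)-2) if abs(d[i])>th and abs(d[i])==abs(d[i-2:i+3]).max()])
B=np.arange(50,-50,-.5)
for a in (85,60): scan([W(a,b,99) for b in B],B,12,f'blade y a={a}')
for a in (15,-30): scan([W(a,b,111) for b in B],B,12,f'handle y a={a}')
A=np.arange(115,-90,-.5)
for b in(20,0,-20): scan([W(a,b,99) for a in A],A,12,f'x z99 b={b}')
scan([W(a,0,111) for a in A],A,12,'x z111')
E
```

```text
clock: 13.08
eef_pos: [566.6, -13.9, 103.0]
tool_rot: [-3.142, -0.001, 0.037]
force: [0.4, 0.1, 0.1]
width: 38.0
gripper_force: 0.0
clock: 13.67
eef_pos: [566.0, -14.0, 182.8]
tool_rot: [3.142, 0.0, 0.037]
force: [-0.7, -0.4, -0.9]
width: 38.0
gripper_force: 0.0
[565.63843768 -13.96096574 182.17704529] 38.002093652968114
blade y a=85 [(30.5, 14, 131), (6.0, 151, 242), (-30.5, 134, 17), (-34.0, 23, 74), (-34.5, 34, 80)]
blade y a=60 [(30.5, 8, 130), (3.0, 149, 240), (-30.0, 237, 57), (-34.0, 24, 79)]
handle y a=15 [(41.5, 10, 127), (11.0, 120, 20), (-10.0, 17, 120), (-39.0, 139, 231), (-41.5, 210, 25), (-45.5, 17, 63)]
handle y a=-30 [(44.5, 23, 72), (35.5, 64, 15), (-9.5, 26, 206), (-12.0, 203, 21), (-28.0, 47, 12), (-34.0, 17, 68), (-42.5, 77, 33)]
x z99 b=20 [(101.5, 68, 15), (98.0, 16, 110), (30.0, 134, 101), (29.5, 127, 91), (27.5, 81, 32), (25.0, 50, 126), (-25.0, 83, 13)]
x z99 b=0 [(101.5, 71, 24), (98.5, 17, 195), (56.5, 224, 148), (31.0, 138, 78), (28.0, 84, 127), (20.0, 124, 28), (0.0, 28, 118), (-6.0, 138, 190), (-8.0, 167, 61), (-51.0, 63, 193), (-58.0, 196, 76)]
x z99 b=-20 [(101.5, 75, 25), (98.5, 17, 194), (31.0, 212, 133), (27.5, 132, 98), (7.0, 141, 212), (-23.0, 225, 116), (-30.0, 9, 39)]
x z111 [(100.0, 74, 25), (97.0, 17, 204), (57.5, 242, 148), (33.0, 136, 73), (30.5, 83, 122), (23.0, 138, 31), (4.0, 28, 107), (-3.5, 195, 61), (-44.5, 59, 194), (-51.0, 201, 86), (-86.5, 31, 94)]
```

The scraper is home: the handle measures 21 wide at the height of 111. Next I'll go in front of the pull strip with the fingers shut.

```bash
python3 -m inch '[[[-1,1,0,0],[-4,3.4,0,0],[-7,6,0,0],[-10,8.4,0,0],[-12.8,10.6,0,0],[-14.3,11.8,0,0],[-15,12.25,0,0],[-15,12.25,0,0]]]' 0
python3 -m inch '[[[0,0,2,0],[0,0,5,0],[0,0,7.5,0],[0,0,8.2,0],[0,0,8.2,0],[0,0,8.2,0]]]'
python3 -m inch '[[[1,0,0,0],[1.8,0,0,0],[2.4,0,0,0],[2.8,0,0,0],[3.1,0,0,0],[3.4,0,0,0],[3.7,0,0,0],[4,0,0,0]]]'
```

```text
clock: 14.38
eef_pos: [419.2, -142.9, 182.2]
tool_rot: [-3.141, 0.002, 0.034]
force: [0.1, 0.0, 0.3]
width: -0.1
gripper_force: 0.0
clock: 14.88
eef_pos: [422.0, -141.1, 100.8]
tool_rot: [-3.141, -0.0, 0.039]
force: [-0.1, -0.2, 1.3]
width: -0.1
gripper_force: 0.0
clock: 15.55
eef_pos: [460.1, -140.4, 100.9]
tool_rot: [-3.141, 0.002, 0.037]
force: [-4.5, -0.2, 3.5]
width: -0.2
gripper_force: 2.7
```

```bash
python3 -m inch '[[[0.5,0,0,0],[1,0,0,0],[1.5,0,0,0],[2,0,0,0],[2.5,0,0,0],[3,0,0,0],[3.5,0,0,0],[4,0,0,0]]]'|grep -A9 eef|grep -E 'eef|^force'
python3 -m inch '[[[0.5,0,0,0],[1,0,0,0],[1.5,0,0,0],[2,0,0,0],[2.5,0,0,0],[3,0,0,0],[3.5,0,0,0],[4,0,0,0]]]'|grep -E 'eef|^force'
python3 -m inch '[[[0.5,0,0,0],[1,0,0,0],[1.5,0,0,0],[2,0,0,0],[2.5,0,0,0],[3,0,0,0],[3.5,0,0,0],[4,0,0,0]]]'|grep -E 'eef|^force'
```

```text
eef_pos: [500.0, -138.8, 100.9]
force: [-5.1, 1.2, 3.6]
eef_pos: [540.1, -137.4, 100.9]
force: [-5.3, 0.3, 3.5]
eef_pos: [580.1, -135.7, 100.9]
force: [-5.7, 0.3, 4.2]
```

```bash
python3 -m inch '[[[0.4,0,0,0],[0.8,0,0,0],[1.2,0,0,0],[1.6,0,0,0],[2,0,0,0],[2.4,0,0,0],[2.8,0,0,0],[3.2,0,0,0]]]'|grep -E 'eef|^force'
python3 -m inch '[[[0.4,0,0,0],[0.8,0,0,0],[1.2,0,0,0],[1.6,0,0,0],[2,0,0,0],[2.3,0,0,0],[2.5,0,0,0],[2.7,0,0,0]]]'|grep -E 'eef|^force'
python3 -m inch '[[[0.2,0,0,0],[0.4,0,0,0],[0.6,0,0,0],[0.8,0,0,0],[0.95,0,0,0],[1.1,0,0,0],[1.2,0,0,0],[1.3,0,0,0]]]'|grep -E 'clock|eef|^force'
```

```text
eef_pos: [612.3, -134.5, 100.9]
force: [-5.3, 0.8, 3.2]
eef_pos: [639.7, -133.4, 100.9]
force: [-5.4, 0.5, 4.3]
clock: 19.55
eef_pos: [652.8, -132.9, 100.9]
force: [-4.9, 2.4, 4.8]
```

```bash
python3 -m inch '[[[0.1,0,0,0],[0.2,0,0,0],[0.3,0,0,0],[0.4,0,0,0],[0.5,0,0,0],[0.6,0,0,0],[0.7,0,0,0],[0.8,0,0,0]]]'|grep -E 'clock|eef|^force'
```

```text
clock: 20.22
eef_pos: [660.7, -132.6, 100.9]
force: [-4.8, 1.4, 4.4]
```

```bash
python3 -m inch '[[[0.1,0,0,0],[0.2,0,0,0],[0.3,0,0,0],[0.4,0,0,0],[0.5,0,0,0],[0.6,0,0,0],[0.7,0,0,0],[0.8,0,0,0]]]'|grep -E 'clock|eef|^force'
```

```text
clock: 20.88
eef_pos: [668.6, -132.3, 100.9]
force: [-8.1, 1.7, 4.6]
```

```bash
python3 -m inch '[[[0.1,0,0,0],[0.2,0,0,0],[0.3,0,0,0],[0.4,0,0,0],[0.4,0,0,0],[0.4,0,0,0]]]'|grep -E 'clock|eef|^force'
```

```text
clock: 21.38
eef_pos: [668.6, -132.5, 100.4]
force: [-13.4, 1.9, 9.1]
```

```bash
python3 -m inch '[[[0.1,0,0,0],[0.2,0,0,0],[0.3,0,0,0],[0.3,0,0,0]]]'|grep -E 'clock|eef|^force'
python3 - <<'E'
from h import *
import pickle
p=pickle.load(open('w1.pkl','rb')); im=cv2.cvtColor(cv2.imread('pics/w1.png'),cv2.COLOR_BGR2GRAY)
for u in (250,300,345):
    print(u,im[0:40,u].tolist()); print('  panel',im[262:300:1,u].tolist())
g,q=snap('scene','s2.png'); im=cv2.cvtColor(g,cv2.COLOR_BGR2GRAY)
B=np.arange(650,760,3.)
for y in (-60,-200): 
  for z in(118,132):
    uv=w2px(q,[[x,y,z] for x in B]).round().astype(int); print(y,z,[(int(b),int(im[v,u])) for b,(u,v) in zip(B,uv)])
E
```

```text
clock: 21.72
eef_pos: [668.5, -132.5, 100.4]
force: [-20.6, 1.5, 14.2]
250 [110, 110, 110, 109, 110, 110, 109, 105, 196, 244, 248, 248, 248, 248, 248, 248, 248, 248, 246, 241, 233, 210, 162, 111, 94, 79, 54, 28, 21, 20, 35, 39, 40, 39, 39, 39, 40, 52, 53, 53]
  panel [17, 19, 19, 17, 19, 18, 19, 16, 18, 66, 97, 105, 105, 102, 147, 182, 195, 197, 231, 239, 239, 239, 232, 148, 70, 71, 70, 65, 53, 41, 24, 15, 10, 11, 13, 12, 11, 12]
300 [114, 113, 113, 113, 101, 116, 229, 248, 248, 248, 248, 249, 248, 249, 248, 249, 246, 239, 230, 158, 125, 107, 95, 76, 52, 28, 22, 22, 40, 44, 44, 45, 44, 45, 52, 54, 54, 60, 61, 61]
  panel [48, 48, 49, 47, 47, 47, 46, 66, 86, 92, 91, 92, 150, 225, 246, 248, 248, 248, 248, 247, 247, 247, 247, 247, 247, 242, 192, 197, 240, 245, 244, 242, 238, 238, 239, 237, 204, 172]
345 [111, 112, 101, 145, 233, 249, 249, 249, 249, 249, 249, 249, 249, 249, 246, 231, 225, 175, 131, 107, 94, 83, 55, 27, 21, 21, 41, 45, 45, 45, 45, 45, 46, 46, 58, 60, 60, 61, 61, 60]
  panel [53, 54, 52, 52, 53, 59, 83, 93, 94, 93, 112, 207, 243, 248, 249, 249, 249, 249, 248, 248, 248, 248
[... 1105 characters left out ...]
), (692, 196), (695, 189), (698, 202), (701, 201), (704, 202), (707, 159), (710, 92), (713, 60), (716, 64), (719, 61), (722, 59), (725, 62), (728, 62), (731, 62), (734, 61), (737, 61), (740, 60), (743, 61), (746, 63), (749, 62), (752, 62), (755, 60), (758, 63)]
-200 132 [(650, 69), (653, 131), (656, 138), (659, 142), (662, 142), (665, 142), (668, 140), (671, 138), (674, 137), (677, 138), (680, 138), (683, 139), (686, 139), (689, 143), (692, 163), (695, 197), (698, 203), (701, 192), (704, 190), (707, 204), (710, 199), (713, 202), (716, 196), (719, 93), (722, 62), (725, 61), (728, 61), (731, 60), (734, 62), (737, 60), (740, 62), (743, 62), (746, 62), (749, 60), (752, 61), (755, 61), (758, 64)]
```

The drawer is at a hard stop: the TCP holds at 668.6 under 20 N. The panel meets the chest with no gap, and the travel of about 219 mm fits. Backing off.

```bash
python3 -m inch '[[[-0.5,0,0,0],[-1,0,0,0],[-1.5,0,0,0],[-2.5,0,0,0],[-4,0,0,0],[-6,0,0,0],[-6.5,0,-1,0],[-6.5,0,-3,0]]]'|grep -E 'clock|eef|^force'
python3 -m inch '[[[0,0,-3,0],[0,0,-6,0],[0,0,-8,0],[0,0,-8,0],[0,0,-8,0],[0,0,-8,0]]]'|grep -E 'clock|eef|^force'
python3 - <<'E'
from h import *
q=camera_params('scene'); a=cv2.imread('pics/s2.png',0); g,q=snap('scene','s3.png'); b=cv2.cvtColor(g,cv2.COLOR_BGR2GRAY); o=cv2.imread('pics/scene0.png',0)
B=np.arange(668,730,3.)
for y in (-60,-260):
    uv=w2px(q,[[x,y,118] for x in B]).round().astype(int); print(y,[(int(x),int(a[v,u]),int(b[v,u])) for x,(u,v) in zip(B,uv)])
for n,(u,v,h) in dict(jar=(432,296,28),beaker=(535,252,25),bottle=(130,178,35)).items():
    d=cv2.absdiff(b,o)[v-h:v+h,u-h:u+h]; print(n,np.percentile(d,[50,90,99]))
order.finish_job()
E
```

```text
clock: 22.43
eef_pos: [608.8, -135.0, 129.6]
force: [-0.3, 0.2, -0.0]
clock: 22.93
eef_pos: [611.3, -134.8, 210.8]
force: [0.6, -0.2, -0.4]
-60 [(668, 69, 70), (671, 70, 71), (674, 70, 68), (677, 82, 81), (680, 104, 105), (683, 115, 115), (686, 117, 115), (689, 127, 127), (692, 128, 128), (695, 118, 121), (698, 112, 118), (701, 104, 129), (704, 43, 93), (707, 26, 64), (710, 27, 60), (713, 32, 62), (716, 28, 60), (719, 26, 61), (722, 31, 62), (725, 26, 63), (728, 28, 63)]
-260 [(668, 140, 138), (671, 138, 143), (674, 141, 143), (677, 138, 141), (680, 140, 142), (683, 136, 137), (686, 132, 136), (689, 135, 132), (692, 133, 136), (695, 159, 162), (698, 199, 198), (701, 205, 205), (704, 201, 199), (707, 200, 203), (710, 184, 185), (713, 117, 118), (716, 65, 63), (719, 60, 61), (722, 59, 58), (725, 59, 58), (728, 61, 60)]
jar [ 4.  7. 18.]
beaker [4. 6. 8.]
bottle [ 4.  41.1 65. ]
the job is handed in; nothing more can be done
```

The job is handed in at about 23 s. By measurement the spanner and scraper lie home in their cut-outs, and the drawer was eased to its stop. The jar and beaker look unmoved in the before/after pictures. The wash bottle's area changed between pictures, perhaps from the arm's shadow, and I did not confirm it; the arm was never near the bottle.

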